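# Set the holding arm on a glued model

### The arm

A 6-joint arm with a two-finger parallel gripper is mounted at the origin on a cart in front of the work surface, level with it; the furniture and walls round the work are solid. World frame = base frame: x ahead of the robot, y to its left, z up, the work surface at z = 0. Lengths are in m, angles in rad, forces in N, time in s.
With the tool pointing down it reaches from about 0.3 to 0.775 m from the base axis. Payload 14.6 kg.
Tool frame: the origin (TCP) lies on the centre line of the jaws, within the pads' length; the fingertips stand 17 mm ahead of it and the grasp point (between the pads) lies 2 mm behind it; z points along the fingers, x is the direction in which the jaws open and shut, and the axes are right-handed (so a half turn about z gives the same grasp; the last joint's range is limited). The gripper opens to 94 mm and grips with 3 to 60 N. Pads are 16 mm wide; open, the fingers measure 119 mm over their backs; the gripper's body (75 mm by 177 mm) begins 78 mm behind the grasp point.
Start: joints at [1.266, 0.3, 1.521, -0, 1.321, -0.067], TCP at [0.13, 0.535, 0.222] pointing down, gripper open.
Joint ranges: [-3.03, 3.03], [-0.79, 2.21], [0.23, 2.52], [-1.04, 4.18], [0, 3.07], [-2.55, 2.55]. Speed limits (rad/s): [2.22, 2.22, 2.57, 3.14, 3.14, 3.14].

### API

Orientations are given as [roll, pitch, yaw] about the fixed x, y, z axes, in that order (R = Rz(yaw) Ry(pitch) Rx(roll)).
In Python, from station import ctrl gives the robot as it stands. The module is installed in compiled form; this text tells all that it offers.
- The arm moves only by the tool drive_tool, never from a script. Its argument "increments" is a list of rows, each a list of 3 entries, a list of its own where there are three numbers: the turn, a rotation vector about the tool's x, y, z in degrees, then the shift along the tool's x, y, z in mm, then the opening, from 0 (shut) to 1 (fully open). In form: [[[ax, ay, az], [dx, dy, dz], hand], ...]. A call has 1 to 20 rows; each row shifts and turns the commanded pose from where the row before left it, along the tool's axes as they then stand; what a row does not reach is not made up. A row lasts 1/8 s, in which the tool goes at most 62.5 mm and 10.7 degrees, less where a joint would pass 70% of its speed; a pose out of reach is approached as far as the arm can. A call with a gripper value outside its range is refused whole. The fingers move at their own pace and stop on an object; "squeeze" is the grip in N (left out, the last holds). Time passes only in rows, so rows that do not move let the fingers close. It gives the time, the measured TCP pose, the force and the opening at its end, in the units of the state.
- ctrl.get_obs(): the state, without advancing time (a new reading comes with each control period).
- ctrl.camera(name): name is "side" or "top"; returns the picture (480x640x3 uint8, red, green, blue); there is no depth.
- ctrl.calibration(name): a dict with "fx", "fy", "cx", "cy" (pixels), "k1" (the pictures are not rectified: a ray, as slopes to the right and down, at radius r is drawn at 1 + k1 r^2 times it, then the intrinsics apply), "rvec" (rotation vector, rad) and "tvec" (3), from world to camera coordinates, as OpenCV has them. Camera axes: x right, y down, z forward; pixel columns grow to the right and rows downward; lengths in m; the calibration is good to about 2 mm. A picture is of the moment at which its call begins. calibration takes no time and is no camera call.
- ctrl.hand_in(): hands the job in, once; it reports no verdict.
The state is a dict: "time_s": time; "qpos": joint angles; "joint_vel": joint speeds; "tau": joint torques, N m; "ee_pos": TCP position; "eef_rot": TCP orientation; "force": force on the tool from outside, world axes, zero at the start; "moment": the same for the moment, N m; "grip_width": finger opening in m.
Only numpy, scipy, OpenCV 4.12 (cv2) and the standard library are available. Lean on these libraries where they do the work, as an engineer would, in place of code of your own. Each camera call takes 0.05 s, during which the arm holds its last target.

### The job

The faceted model on the pedestal has just been glued. Swing the holding stand's friction-held arm (the one with the red ball knob on its end) over the model and lower it onto the middle of the model's top until the spring plunger under the arm is pressed in about half-way, then let go, so that the arm stays there and holds the model down. Come down from above without dragging the plunger in from the side or ramming it home, and leave the glue bottle, the can and the wood block where they are.

Things in the scene. Friction and masses are not known exactly. Their poses are not given: they have to be found in the camera images.
- stand: Holding stand, fixed: black disc foot 110 mm across, 22 mm steel column, a turning head on top that carries the arm, a 16 x 12 mm aluminium bar. Origin: centre of the foot's underside, on the column's axis; z up; -x is the way the arm points at swing 0. The arm's dip hinge lies on the column's axis 180 mm above the table.
- swing (a joint): Turn of the arm about the column's vertical axis, rad: 0 = the arm points along the stand's -x; positive = turned from there toward the stand's +y (clockwise seen from above). Range -1.6 to 1.6. Stays where released (friction 0.6 N m, about 3 N at the knob).
- dip (a joint): Angle of the arm above the horizontal, rad: 0 = level, positive = raised, range -0.4 to 0.75. Stays where released (friction 1.5 N m, about 7.5 N at the knob), also against the plunger's spring.
- knob (a point): Centre of the red ball knob, 30 mm in diameter, on a 10 mm stem on top of the arm's end: 200 mm along the arm from the dip hinge and 45 mm above the arm's centre line (square to the arm). Top of the arm's end block: 36 mm below the knob's centre.
- foot (a point): Point on the arm where the plunger's rubber tip (16 mm across) is while relaxed: 200 mm along the arm from the dip hinge, 49 mm below its centre line (square to the arm). Does not move as the plunger is pressed. The plunger slides up into the arm, square to it: 12 mm full travel, spring 0.6 N per mm from zero, so half-way is 6 mm or 3.6 N.
- pedestal: Height-adjustable pedestal, fixed to the table: foot 100 mm across, plywood top 84 mm, on it (firmly fixed, may be touched) a faceted white, black and yellow model, 62 mm high and wide, with a level square top face. Origin: centre of the foot's underside, straight below the middle of the model's top. Height setting not given: the model's top lies 105 to 150 mm above the table, feel for it.
- glue_bottle: White glue bottle with an orange pointed cap, 43 mm wide, 172 mm high, loose. Origin: centre of its underside.
- cement_can: Small white and orange can, 49 mm in diameter, 83 mm high, loose. Origin: centre of its underside.
- wood_block: Plain wood block 62 x 110 x 19 mm, loose. Origin: centre of its underside.

How it is judged:
At the end, for the whole second after the job is handed in: The arm is at rest with its foot within 14 mm (horizontally) of the middle of the model's top, and presses on the model with 1.2 to 6 N (plunger 2 to 10 mm in) (contact force between stand and pedestal between 1.2 and 6 N and horizontal distance between foot and pedestal below 0.014 m and velocity of joint dip between -0.02 and 0.02 rad/s and velocity of joint swing between -0.02 and 0.02 rad/s); the robot touches nothing.
It fails at once if the arm touches the pedestal or the model while its foot is more than 20 mm (horizontally) from the middle of the model: dragged in from the side (contact force between stand and pedestal above 0.3 N and horizontal distance between foot and pedestal above 0.02 m).
It fails at once if the arm presses on the model with more than 14 N (plunger rammed home) (contact force between stand and pedestal above 14 N).
It fails at once if the glue bottle, the can or the wood block is moved by more than 20 mm (distance of any of glue_bottle, cement_can, wood_block from where it was at the start of the episode above 0.02 m).
It also fails if it takes over 51 s, if anything falls off the work surface, if the arm or the gripper's body presses on something with over 40 N, if the wrist force passes 120 N, or if a joint passes its speed limit or range.

## Working session

There is one attempt and no reset: what is moved stays moved. The work goes in short steps, Python scripts to look and compute and a tool call to move; the robot and the scene stay as the last step left them, time stands still between calls to the robot, and variables do not carry over. Pictures are saved under pics/ and viewed, and the job is handed in when it is done.

Besides the shell and the picture viewer there is one more tool, called after "Call:" in YAML: its name, and indented under it one key for each argument. drive_tool: Moves the arm, as the interface text tells. Its arguments: {"type":"object","properties":{"increments":{"type":"array"},"squeeze":{"type":"number"}},"required":["increments"]}

```bash
mkdir -p pics; python3 - <<'E'
from station import ctrl
import cv2
for n in("side","top"):
    cv2.imwrite(f"pics/{n}0.png",ctrl.camera(n)[:,:,::-1]); print(ctrl.calibration(n))
print(ctrl.get_obs())
E
```

```text
{'fx': 465.5446455336536, 'fy': 465.5446455336536, 'cx': 315.17755688784325, 'cy': 244.30403908645633, 'k1': -0.05711153825723852, 'rvec': array([ 2.01923358, -0.19934935,  0.13356804]), 'tvec': array([-0.61523398,  0.00290617,  1.17814156])}
{'fx': 600.9930359204843, 'fy': 600.9930359204843, 'cx': 317.0172788503847, 'cy': 237.62534870729274, 'k1': -0.007454417259348912, 'rvec': array([ 2.18118324, -2.20870121,  0.05757121]), 'tvec': array([-0.40325584,  0.55748946,  1.05991069])}
{'time_s': 0.1, 'qpos': array([ 1.26638200e+00,  3.00375882e-01,  1.52151450e+00, -2.17731084e-05,
        1.32069133e+00, -6.66068162e-02]), 'joint_vel': array([ 0.00028184, -0.00141471, -0.00055577, -0.00145779,  0.00053036,
        0.00230894]), 'tau': array([ 2.06718294e-03, -5.32649946e+01, -3.53284550e+01,  7.10594212e-02,
        2.34706578e-02, -4.55282395e-05]), 'ee_pos': array([0.12951199, 0.53431296, 0.22196672]), 'eef_rot': array([-3.14154787e+00,  9.88267254e-04,  1.33299423e+00]), 'force': array([ 0.50239671, -0.06589718,  0.99235258]), 'moment': array([-0.03169782, -0.02829223, -0.03004015]), 'grip_width': 0.09383330992693434}
```

View pics/side0.png

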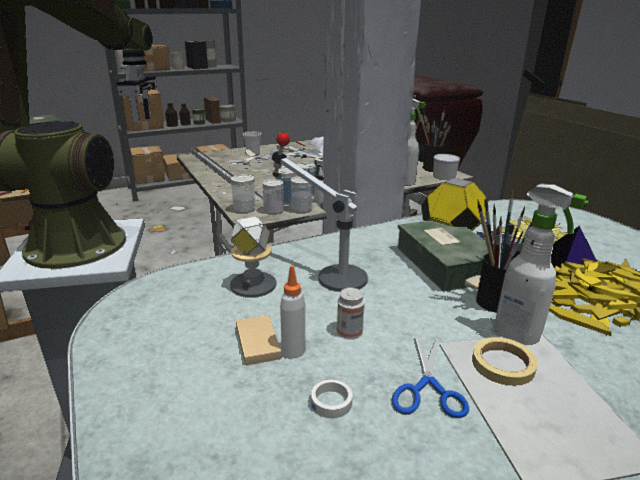

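View pics/top0.png

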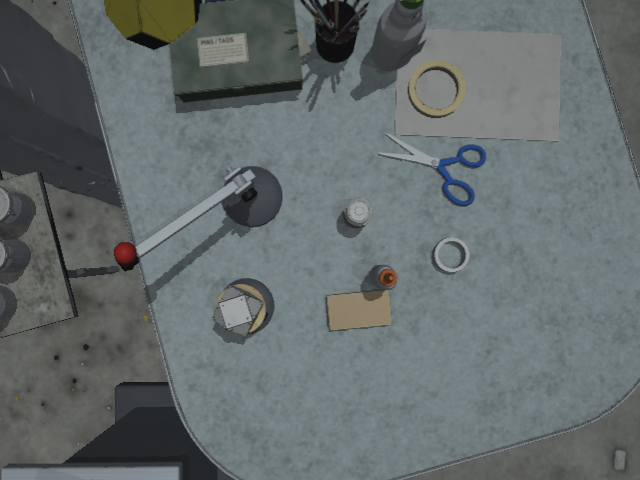

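The side view shows the knob at (283,139), the model top near (246,222) and the stand foot at (343,277). The top view shows the knob at (125,253), the model's top at about (236,313) and the stand foot at (253,196). I'll enlarge these.

```bash
cat > h.py <<'E'
import numpy as np, cv2
from scipy.optimize import least_squares
from station import ctrl
C={n:ctrl.calibration(n) for n in("side","top")}
def proj(n,p):
    c=C[n]; q=cv2.Rodrigues(c["rvec"])[0]@np.array(p,float)+np.ravel(c["tvec"])
    a=q[:2]/q[2]; a=a*(1+c["k1"]*(a@a)); return np.array([c["fx"]*a[0]+c["cx"],c["fy"]*a[1]+c["cy"]])
def atz(n,uv,z):
    return least_squares(lambda p:proj(n,[p[0],p[1],z])-uv,[0.3,0.5]).x
def tri(s,t):
    r=least_squares(lambda p:np.r_[proj("side",p)-s,proj("top",p)-t],[0.3,0.5,0.1]); return r.x,r.fun
def snap(n,f,box=None,k=1):
    im=ctrl.camera(n)[:,:,::-1]
    if box: x0,y0,x1,y1=box; im=cv2.resize(im[y0:y1,x0:x1],None,fx=k,fy=k,interpolation=cv2.INTER_CUBIC)
    cv2.imwrite(f,im)
E
python3 - <<'E'
from h import *
a=cv2.imread("pics/side0.png")[120:300,220:380]; b=cv2.imread("pics/top0.png")[150:345,100:300]
cv2.imwrite("pics/s1.png",cv2.resize(a,None,fx=3.3,fy=3.3,interpolation=2)); cv2.imwrite("pics/t1.png",cv2.resize(b,None,fx=3,fy=3,interpolation=2))
print("knob",tri([283,139],[125,253]))
print("model",tri([246,222],[236,313]))
print("foot",atz("top",[253,196],0.01),atz("side",[343,277],0.01))
print("pedfoot",atz("side",[253,284],0.01))
for z in(.105,.125,.15):print(z,atz("top",[236,313],z))
for n,b,s in(("bottle",(387,278),.17),("can",(357,212),.083),("wood",(359,310),.019)):print(n,atz("top",b,s))
E
```

```text
knob (array([ 0.52144788, -0.15340756,  0.28536972]), array([-0.71924296,  0.00804426,  0.05372149, -0.43698004]))
model (array([ 0.42850958, -0.28290392,  0.15054756]), array([ 1.0580067 ,  0.0304543 , -0.0561157 ,  0.80872759]))
foot [ 0.62918741 -0.29579629] [ 0.62925244 -0.29989345]
pedfoot [ 0.43237478 -0.29258003]
0.105 [ 0.42652607 -0.27683868]
0.125 [ 0.42794475 -0.27954332]
0.15 [ 0.4297181  -0.28292411]
bottle [ 0.48132108 -0.51598508]
can [ 0.59100865 -0.47778781]
wood [ 0.42299637 -0.48288468]
```

View pics/s1.png

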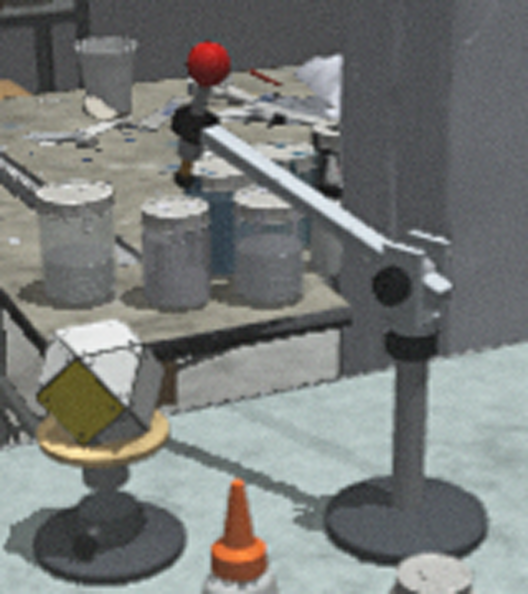

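View pics/t1.png

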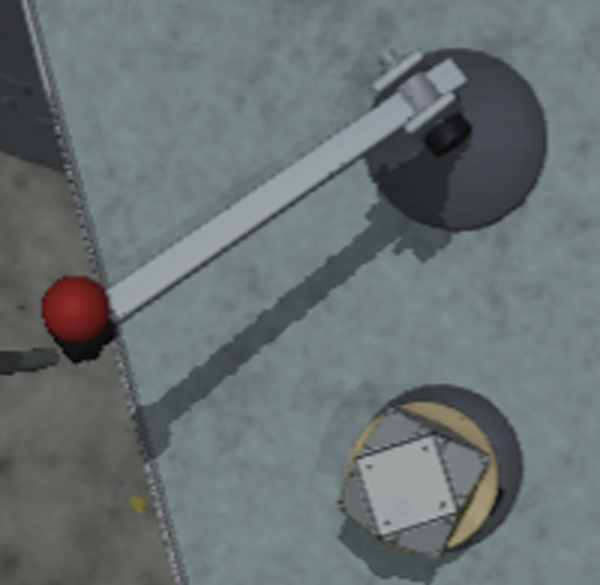

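```bash
python3 - <<'E'
from h import *
a=cv2.imread("pics/side0.png")[210:300,225:285]; b=cv2.imread("pics/top0.png")[270:345,200:285]
a=cv2.resize(a,None,fx=6,fy=6,interpolation=2);b=cv2.resize(b,None,fx=4.5,fy=4.5,interpolation=2)
o=np.zeros((545,760,3),np.uint8); o[:a.shape[0],:a.shape[1]]=a; o[:b.shape[0],365:365+b.shape[1]]=b
cv2.imwrite("pics/m2.png",o)
E
```

```text
(no output)
```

View pics/m2.png

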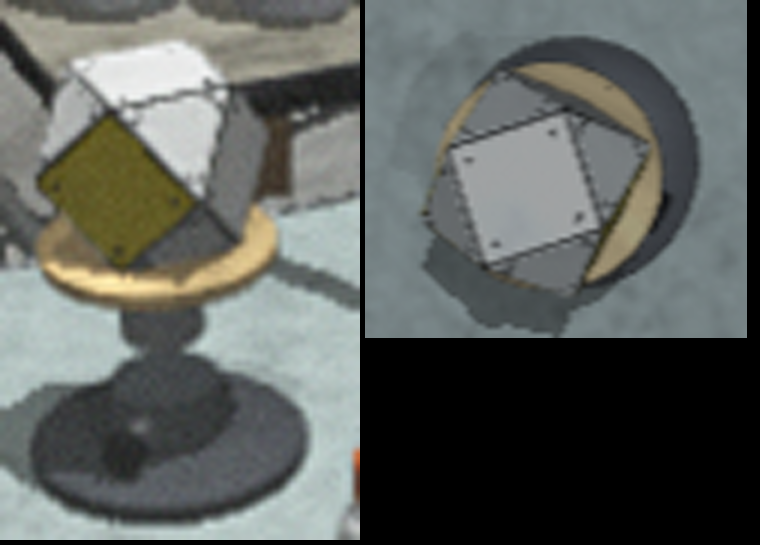

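```bash
python3 - <<'E'
from h import *
print("model",tri([250.3,222.7],[235.9,312.0]))
S=[(72,66),(190,42),(235,88),(112,108)];T=[(450,148),(567,113),(602,230),(487,265)]
s=[(x/6+225,y/6+210) for x,y in S]; t=[((x-365)/4.5+200,y/4.5+270) for x,y in T]
for k in range(4):
  r=[tri(s[i],t[(i+k)%4]) for i in range(4)]
  print(k,[np.round(a[0],3) for a in r], max(abs(a[1]).max() for a in r), np.mean([a[0] for a in r],0))
  r=[tri(s[i],t[(k-i)%4]) for i in range(4)]
  print('-',k, max(abs(a[1]).max() for a in r), np.mean([a[0] for a in r],0))
print("pedfoot",atz("side",[253.2,283.3],.012),atz("top",[246.7,305.7],.012))
print("knob",tri([220+209/3.3,120+64/3.3],[100+75/3,150+309/3]))
print("foot",atz("top",[252.5,196.3],.01),atz("side",[220+407/3.3,120+518/3.3],.01))
E
```

```text
model (array([ 0.43257596, -0.28271583,  0.14873097]), array([-1.18384107, -0.03124475,  0.06555551, -0.90507675]))
0 [array([ 0.432, -0.254,  0.14 ]), array([ 0.454, -0.298,  0.166]), array([ 0.434, -0.311,  0.157]), array([ 0.41 , -0.267,  0.132])] 13.620034983725219 [ 0.43252984 -0.28242865  0.14866449]
- 0 13.620034983725219 [ 0.43268754 -0.28260897  0.14891095]
1 [array([ 0.439, -0.296,  0.157]), array([ 0.429, -0.312,  0.174]), array([ 0.426, -0.269,  0.14 ]), array([ 0.436, -0.251,  0.122])] 18.41297902422974 [ 0.4326524  -0.28216581  0.14837346]
- 1 18.41297902422974 [ 0.43264    -0.28262088  0.14897782]
2 [array([ 0.414, -0.31 ,  0.165]), array([ 0.422, -0.271,  0.158]), array([ 0.452, -0.254,  0.131]), array([ 0.443, -0.295,  0.141])] 13.547142203235524 [ 0.43280721 -0.28247447  0.14869596]
- 2 6.295564564159861 [ 0.4326495  -0.28229415  0.14844949]
3 [array([ 0.407, -0.269,  0.149]), array([ 0.447, -0.256,  0.149]), array([ 0.459, -0.297,  0.148]), array([ 0.418, -0.309,  0.15 ])] 1.4188847776672446 [ 0.43268364 -0.2827382   0.14898803]
- 3 8.867626909662022 [ 0.43269604 -0.28228313  0.14838368]
pedfoot [ 0.43286403 -0.29311211] [ 0.43263837 -0.28340602]
knob (array([ 0.52167212, -0.1531279 ,  0.28442155]), array([-0.95831959,  0.01083786,  0.07170024, -0.58252765]))
foot [ 0.62865545 -0.29489141] [ 0.63000757 -0.29990393]
```

The model's four top corners agree on a level face at z = 0.149, with 45 mm edges and its middle at (0.432, -0.2825). The knob is at (0.522, -0.153, 0.284) and the stand at about (0.629, -0.296), which puts the dip near 0.305 and means a swing of about 49°. I'll move above the knob.

Call:
drive_tool:
  increments:
    - [[0,0,0],[0,0,-48],1]
    - [[0,0,0],[0,0,-48],1]
    - [[0,0,0],[0,0,-47],1]
    - [[0,0,0],[-36,34,0],1]
    - [[0,0,0],[-36,34,0],1]
    - [[0,0,0],[-36,34,0],1]
    - [[0,0,0],[-36,34,0],1]
    - [[0,0,0],[-36,34,0],1]
    - [[0,0,0],[-36,34,0],1]
    - [[0,0,0],[-36,34,0],1]
    - [[0,0,0],[-36,34,0],1]
    - [[0,0,0],[-36,34,0],1]
    - [[0,0,0],[-36,34,0],1]
    - [[0,0,0],[-36,34,0],1]
    - [[0,0,0],[-36,34,0],1]
    - [[0,0,0],[-36,34,0],1]
    - [[0,0,0],[-36,34,0],1]
    - [[0,0,0],[-36,34,0],1]
    - [[0,0,0],[-36,34,0],1]

```text
time_s: 2.48
ee_pos: [0.5231, -0.155, 0.3651]
eef_rot: [-3.141, -0.0, 1.333]
force: [-0.3, 0.2, 0.4]
grip_width: 0.094
```

Call:
drive_tool:
  increments:
    - [[0,0,8],[0,0,0],1]
    - [[0,0,8],[0,0,0],1]
    - [[0,0,8],[0,0,0],1]
    - [[0,0,8],[0,0,0],1]
    - [[0,0,7.5],[0,0,0],1]
    - [[0,0,0],[0,0,0],1]

```text
time_s: 3.22
ee_pos: [0.5225, -0.1534, 0.3652]
eef_rot: [-3.141, 0.0, 0.644]
force: [-0.1, 0.0, -0.1]
grip_width: 0.094
```

```bash
python3 - <<'E'
from h import *
snap("side","pics/s3.png",(180,0,400,165),3.5); snap("top","pics/t3.png",(20,150,300,350),2.8)
o=ctrl.get_obs(); print(o["qpos"],o["eef_rot"],o["ee_pos"],o["force"],proj("side",o["ee_pos"]),proj("top",o["ee_pos"]))
E
```

```text
[-3.52838364e-01  2.24359789e-01  1.29064143e+00 -6.62792664e-07
  1.62700060e+00 -9.99498280e-01] [-3.14124882e+00  2.21801464e-04  6.46659917e-01] [ 0.522532   -0.15341902  0.36525219] [ 0.63940679 -0.0969806  -0.13832913] [281.94365485 101.51449204] [103.89836644 249.83810128]
```

View pics/s3.png

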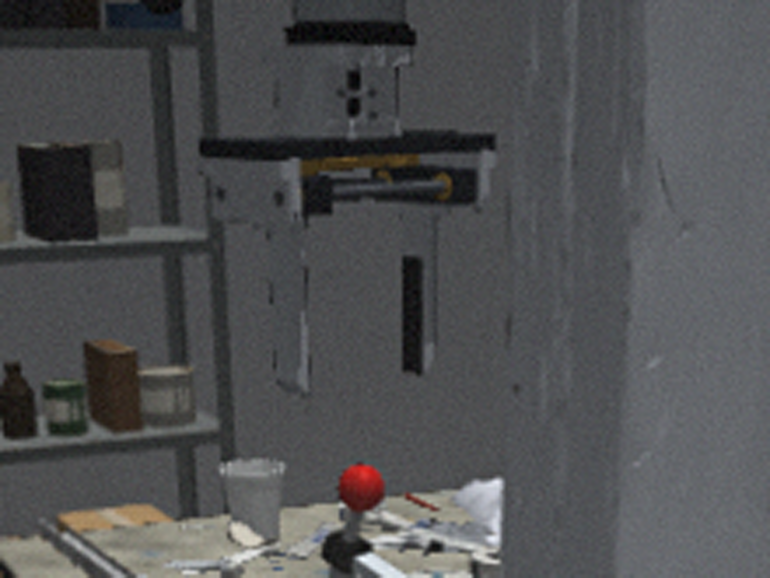

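View pics/t3.png

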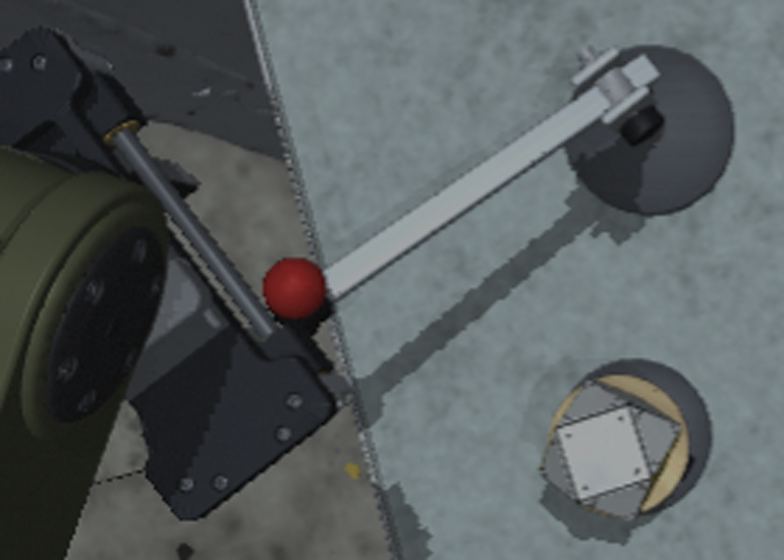

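The tool hangs over the knob, which is at (295,288) in the top crop and between the fingers in the side crop. Next I'll go down 82 mm and close gently.

Call:
drive_tool:
  increments:
    - [[0,0,0],[0,0,25],1]
    - [[0,0,0],[0,0,25],1]
    - [[0,0,0],[0,0,20],1]
    - [[0,0,0],[0,0,12],1]
    - [[0,0,0],[0,0,0],1]

```text
time_s: 3.95
ee_pos: [0.5224, -0.1534, 0.2831]
eef_rot: [-3.141, 0.001, 0.645]
force: [-1.3, 0.7, 0.1]
grip_width: 0.094
```

Call:
drive_tool:
  increments:
    - [[0,0,0],[0,0,0],0.6]
    - [[0,0,0],[0,0,0],0.4]
    - [[0,0,0],[0,0,0],0.2]
    - [[0,0,0],[0,0,0],0.2]
    - [[0,0,0],[0,0,0],0.2]
    - [[0,0,0],[0,0,0],0.2]
    - [[0,0,0],[0,0,0],0.2]
  squeeze: 25

```text
time_s: 4.82
ee_pos: [0.5226, -0.1534, 0.2834]
eef_rot: [-3.142, -0.0, 0.644]
force: [1.6, 0.6, -1.5]
grip_width: 0.0288
```

```bash
python3 - <<'E'
from h import *
snap("side","pics/s4.png",(220,80,400,215),4)
o=ctrl.get_obs(); print(o["time_s"],o["eef_rot"],o["ee_pos"],o["force"],o["grip_width"])
E
```

```text
4.875 [ 3.14156772e+00 -1.84858029e-04  6.43692654e-01] [ 0.52263544 -0.15337636  0.28345203] [ 0.19577318  0.85951614 -0.06026232] 0.028425954788685058
```

View pics/s4.png

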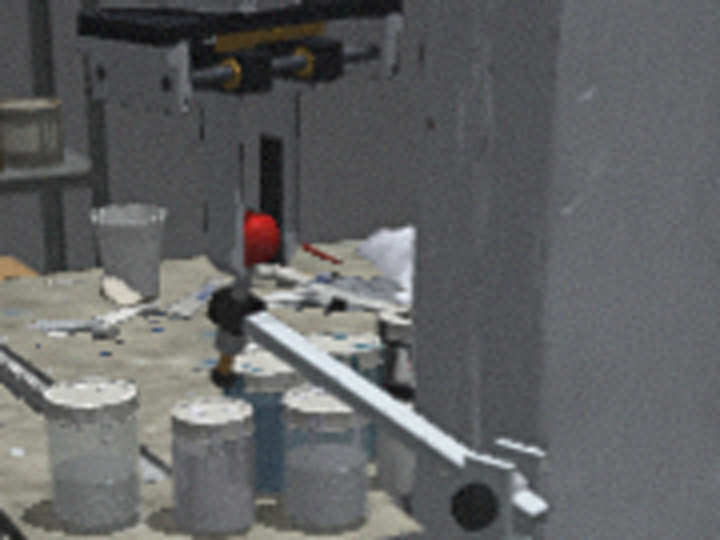

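The ball is held, with the opening at 28.4 mm. I'll try a first bit of the swing to check the convention and the forces.

Call:
drive_tool:
  increments:
    - [[0,0,-4.1],[-12.7,0,0],0.2]
    - [[0,0,-4.1],[-12.7,0,0],0.2]
    - [[0,0,-4.1],[-12.7,0,0],0.2]
    - [[0,0,0],[0,0,0],0.2]

```text
time_s: 5.38
ee_pos: [0.4943, -0.18, 0.2835]
eef_rot: [3.138, 0.0, 0.858]
force: [8.1, -10.3, -4.9]
grip_width: 0.0285
```

```bash
python3 - <<'E'
from h import *
o=ctrl.get_obs(); print(o["time_s"],o["eef_rot"],o["ee_pos"],o["force"],o["moment"],o["grip_width"])
p=o["ee_pos"];v=p[:2]-[.629,-.296];print(np.hypot(*v),np.degrees(np.arctan2(v[1],-v[0])))
E
```

```text
5.375 [3.13774925e+00 3.92832677e-04 8.58175046e-01] [ 0.49431155 -0.18003313  0.28348643] [  8.10423133 -10.2809752   -4.86428638] [-1.94758379 -1.59829945  0.15199059] 0.02848888735700466
0.177733772180101 40.72847916640624
```

The force is about 13 N, directed inward. My command cut the arc's corner outward by 1.4 mm, so a row's shift uses the axes from before its turn. I'll correct that and continue.

Call:
drive_tool:
  increments:
    - [[0,0,0],[0,1.4,0],0.2]
    - [[0,0,-4.1],[-12.7,0.45,0],0.2]
    - [[0,0,-4.1],[-12.7,0.45,0],0.2]
    - [[0,0,-4.1],[-12.7,0.45,0],0.2]
    - [[0,0,-4.1],[-12.7,0.45,0],0.2]
    - [[0,0,0],[0,0,0],0.2]

```text
time_s: 6.12
ee_pos: [0.468, -0.2229, 0.2835]
eef_rot: [3.139, 0.0, 1.145]
force: [6.6, -4.9, -3.4]
grip_width: 0.0289
```

```bash
python3 - <<'E'
from h import *
o=ctrl.get_obs(); print(o["time_s"],o["eef_rot"],o["ee_pos"],o["force"],o["moment"],o["grip_width"])
p=o["ee_pos"];v=p[:2]-[.629,-.296];print(np.hypot(*v),np.degrees(np.arctan2(v[1],-v[0])))
E
```

```text
6.125 [3.13941481e+00 4.02178732e-04 1.14484260e+00] [ 0.46796117 -0.22294112  0.28345653] [ 6.5689893  -4.94181845 -3.44989783] [-1.08560603 -1.18591335  0.08876002] 0.02894888412431099
0.17683637658302975 24.402486300527123
```

Call:
drive_tool:
  increments:
    - [[0,0,0],[0,0.9,0],0.2]
    - [[0,0,-4.1],[-12.7,0.5,0],0.2]
    - [[0,0,-4.1],[-12.7,0.5,0],0.2]
    - [[0,0,-4.1],[-12.7,0.5,0],0.2]
    - [[0,0,-4.1],[-12.7,0.5,0],0.2]
    - [[0,0,-3.5],[-10.8,0.4,0],0.2]
    - [[0,0,0],[0,0,0],0.2]
    - [[0,0,0],[0,0,0],0.2]

```text
time_s: 7.12
ee_pos: [0.4537, -0.2819, 0.2835]
eef_rot: [3.141, 0.001, 1.491]
force: [4.3, -2.5, -2.4]
grip_width: 0.029
```

```bash
python3 - <<'E'
from h import *
snap("top","pics/t5.png",(120,150,300,340),3.1); snap("side","pics/s5.png",(200,120,380,300),3.3)
o=ctrl.get_obs(); print(o["time_s"],o["eef_rot"],o["ee_pos"],o["force"],o["moment"],o["grip_width"])
p=o["ee_pos"];v=p[:2]-[.629,-.296];print(np.hypot(*v),np.degrees(np.arctan2(v[1],-v[0])))
P=np.array([(.5226,-.1534),(.4943,-.1800),(.4680,-.2229),p[:2]])
for R in(.1772,.1765):print(least_squares(lambda c:np.hypot(*(P-c).T)-R,[.629,-.296]).x)
E
```

```text
7.225 [3.14066386e+00 6.06808329e-04 1.49106862e+00] [ 0.45367317 -0.28179849  0.28344314] [ 5.69704788 -4.14420608 -2.0616644 ] [-0.68691909 -0.81971568  0.04657265] 0.028884861123717704
0.17590105087635186 4.630860702099114
[ 0.63039665 -0.29382035]
[ 0.62974599 -0.293476  ]
```

View pics/t5.png

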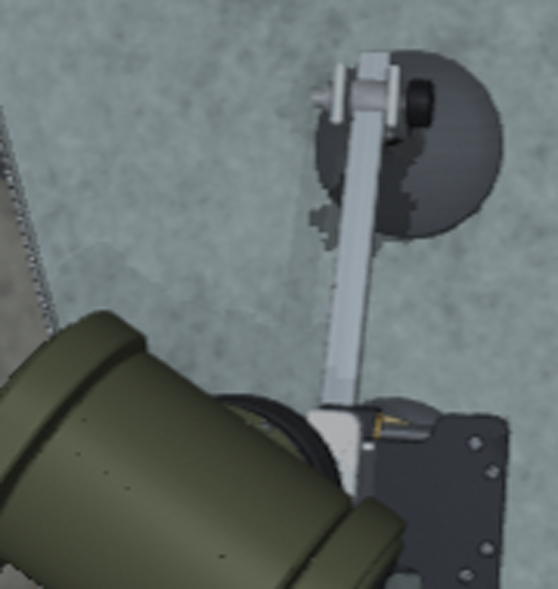

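View pics/s5.png

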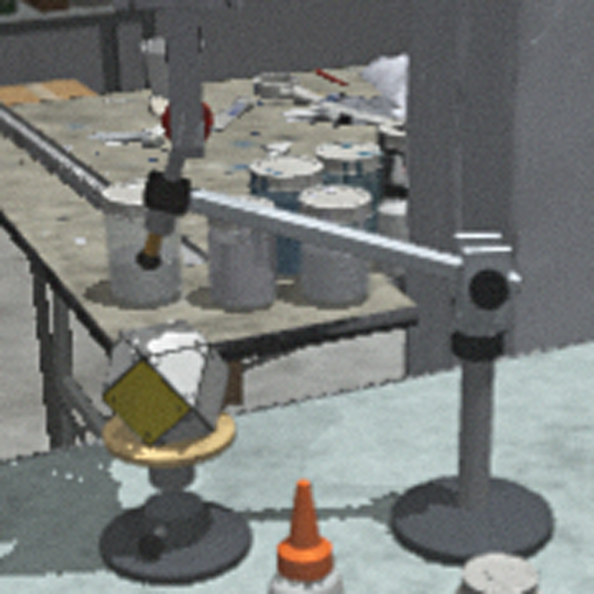

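The arm now points over the model, and in the side crop the plunger tip at (148,258) is right above the model. The fitted arc centre is (0.630, -0.294). I'll lower along the dip arc from 0.31 to 0.15, which leaves the tip about 12 mm clear.

Call:
drive_tool:
  increments:
    - [[0,0,0],[-1.5,0.5,0],0.2]
    - [[0,0,0],[0,-2.05,3.55],0.2]
    - [[0,0,0],[0,-1.97,3.6],0.2]
    - [[0,0,0],[0,-1.9,3.65],0.2]
    - [[0,0,0],[0,-1.83,3.65],0.2]
    - [[0,0,0],[0,-1.76,3.7],0.2]
    - [[0,0,0],[0,-1.7,3.75],0.2]
    - [[0,0,0],[0,-1.6,3.8],0.2]
    - [[0,0,0],[0,-1.5,3.8],0.2]
    - [[0,0,0],[0,0,0],0.2]
    - [[0,0,0],[0,0,0],0.2]

```text
time_s: 8.6
ee_pos: [0.4393, -0.282, 0.2542]
eef_rot: [3.142, -0.0, 1.492]
force: [-1.5, 3.3, 3.4]
grip_width: 0.029
```

```bash
python3 - <<'E'
from h import *
snap("side","pics/s6.png",(200,120,380,300),3.3)
o=ctrl.get_obs(); print(o["time_s"],o["eef_rot"],o["ee_pos"],o["force"],o["moment"],o["grip_width"])
p=o["ee_pos"];v=p[:2]-[.630,-.294];print(np.hypot(*v),np.degrees(np.arctan2(v[1],-v[0])))
E
```

```text
8.65 [-3.14158506e+00 -9.82311727e-05  1.49175651e+00] [ 0.43935325 -0.28200754  0.25417076] [-0.63618143  3.74827864  4.73497642] [ 0.63821797  0.10374983 -0.00668741] 0.02864880191069096
0.19102356093305292 3.599396844594295
```

View pics/s6.png

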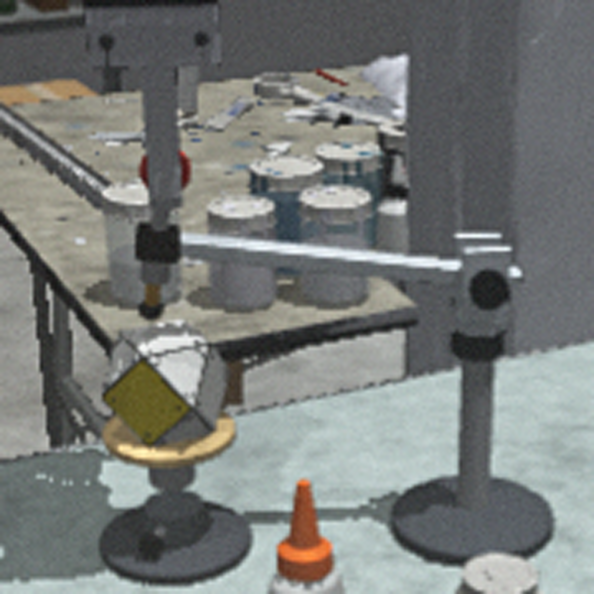

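```bash
python3 - <<'E'
from h import *
f=lambda p:(proj("side",p)-[200,120])*3.3
print(f([.4253,-.281,.161]),f([.4325,-.2825,.149]),f([.4293,-.281,.149]))
E
python3 - <<'E'
import cv2
a=cv2.imread("pics/s6.png")[210:420,80:290]; cv2.imwrite("pics/s6b.png",cv2.resize(a,None,fx=2.8,fy=2.8))
E
```

```text
[148.82711256 320.1641159 ] [161.90911559 338.27668608] [156.50776368 337.70928372]
```

View pics/s6b.png

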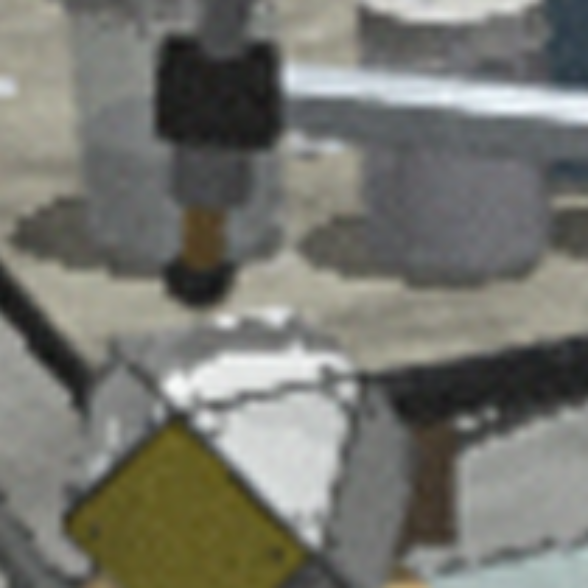

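The tip at (200,290) in the enlarged crop sits where I predicted, about 5 mm beyond the model's middle along the arm, which is within limits. I'll lower to just above contact and then feel for it.

Call:
drive_tool:
  increments:
    - [[0,0,0],[0,-0.74,1.9],0.2]
    - [[0,0,0],[0,-0.72,1.9],0.2]
    - [[0,0,0],[0,-0.7,1.95],0.2]
    - [[0,0,0],[0,-0.68,1.95],0.2]

```text
time_s: 9.15
ee_pos: [0.4366, -0.282, 0.2467]
eef_rot: [3.141, 0.0, 1.492]
force: [0.1, 2.9, 7.1]
grip_width: 0.0287
```

Call:
drive_tool:
  increments:
    - [[0,0,0],[0,-0.35,1.0],0.2]
    - [[0,0,0],[0,-0.35,1.0],0.2]

```text
time_s: 9.4
ee_pos: [0.436, -0.282, 0.2447]
eef_rot: [3.141, 0.0, 1.492]
force: [-0.2, 3.9, 7.1]
grip_width: 0.029
```

Call:
drive_tool:
  increments:
    - [[0,0,0],[0,-0.33,1.0],0.2]
    - [[0,0,0],[0,-0.33,1.0],0.2]

```text
time_s: 9.65
ee_pos: [0.4353, -0.2819, 0.2428]
eef_rot: [3.141, 0.0, 1.492]
force: [-0.6, 2.7, 7.3]
grip_width: 0.0284
```

Call:
drive_tool:
  increments:
    - [[0,0,0],[0,-0.3,1.0],0.2]
    - [[0,0,0],[0,-0.3,1.0],0.2]

```text
time_s: 9.9
ee_pos: [0.4347, -0.2819, 0.2408]
eef_rot: [3.141, 0.001, 1.492]
force: [-1.3, 3.7, 8.2]
grip_width: 0.0284
```

Contact shows at z of about 0.2425: the moving force was about 7.1 N and is now 8.2. About 4 mm more is needed.

Call:
drive_tool:
  increments:
    - [[0,0,0],[0,-0.3,1.0],0.2]
    - [[0,0,0],[0,-0.3,1.0],0.2]

```text
time_s: 10.15
ee_pos: [0.4342, -0.2818, 0.2389]
eef_rot: [3.141, 0.001, 1.492]
force: [-0.4, 3.7, 9.1]
grip_width: 0.0288
```

Call:
drive_tool:
  increments:
    - [[0,0,0],[0,-0.3,1.0],0.2]
    - [[0,0,0],[0,-0.3,1.0],0.2]

```text
time_s: 10.4
ee_pos: [0.4336, -0.2818, 0.2371]
eef_rot: [3.14, 0.001, 1.492]
force: [-0.6, 3.2, 10.7]
grip_width: 0.0285
```

```bash
python3 - <<'E'
from h import *
snap("side","pics/s7.png",(220,170,300,250),7)
o=ctrl.get_obs(); print(o["time_s"],o["ee_pos"],o["force"])
E
```

```text
10.45 [ 0.43361983 -0.28179646  0.23702251] [-1.19047948  3.26398138  9.85451925]
```

View pics/s7.png

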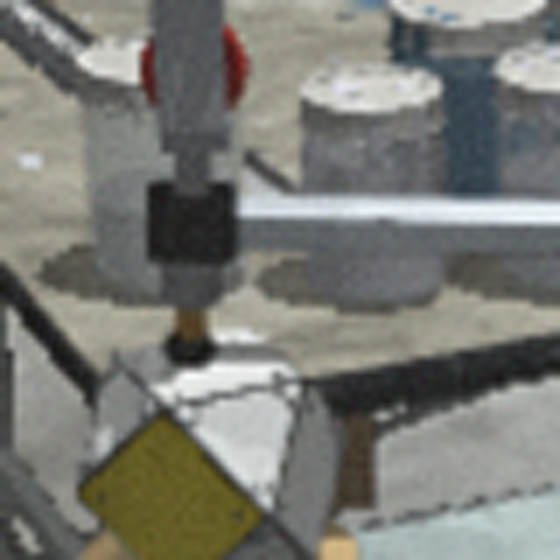

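The force has risen about 3.3 N over the moving friction, so the plunger is about 5.5 mm in, and the picture shows the tip on the model's top at (190,345). I'll let go and retreat straight up.

Call:
drive_tool:
  increments:
    - [[0,0,0],[0,0,0],0.34]
    - [[0,0,0],[0,0,0],0.4]
    - [[0,0,0],[0,0,0],0.6]
    - [[0,0,0],[0,0,0],0.9]
    - [[0,0,0],[0,0,0],1]
    - [[0,0,0],[0,0,0],1]
    - [[0,0,0],[0,0,0],1]

```text
time_s: 11.32
ee_pos: [0.4334, -0.2817, 0.2362]
eef_rot: [-3.142, -0.0, 1.492]
force: [-0.1, 0.0, 0.0]
grip_width: 0.0841
```

Call:
drive_tool:
  increments:
    - [[0,0,0],[0,0,-10],1]
    - [[0,0,0],[0,0,-20],1]
    - [[0,0,0],[0,0,-30],1]
    - [[0,0,0],[0,0,-30],1]
    - [[0,0,0],[0,0,-20],1]
    - [[0,0,0],[0,45,0],1]
    - [[0,0,0],[45,0,0],1]
    - [[0,0,0],[50,0,0],1]
    - [[0,0,0],[50,0,0],1]
    - [[0,0,0],[50,0,0],1]
    - [[0,0,0],[40,0,0],1]
    - [[0,0,0],[0,0,0],1]
    - [[0,0,0],[0,0,0],1]

```text
time_s: 12.95
ee_pos: [0.4968, -0.0514, 0.3467]
eef_rot: [3.141, 0.0, 1.492]
force: [-0.2, 0.2, 0.1]
grip_width: 0.0941
```

```bash
python3 - <<'E'
from h import *
snap("side","pics/s8.png",(220,160,310,250),6.5); snap("top","pics/t8.png",(120,150,400,350),2.8)
o=ctrl.get_obs(); print(o["time_s"],o["ee_pos"],o["force"],o["grip_width"])
E
```

```text
13.05 [ 0.49679462 -0.05190622  0.34642049] [-1.40282497 -0.82825494  0.07572492] 0.09405754803831341
```

View pics/s8.png

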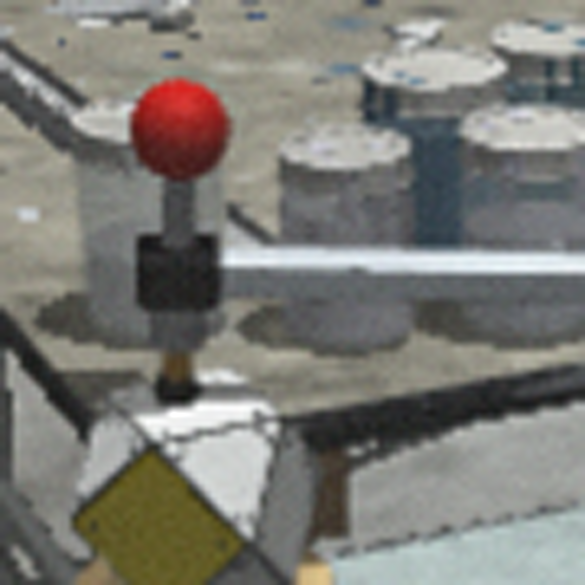

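View pics/t8.png

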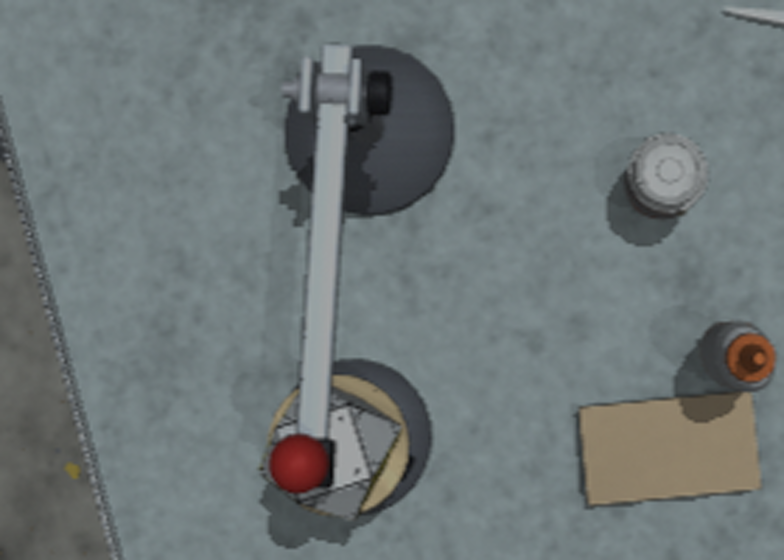

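```bash
python3 - <<'E'
from h import *
k,r=tri([247.7,180],[227.1,315.4]);print(k,r)
for s in(.63,-.2945),(.629,-.296):
  v=k[:2]-s;u=v/np.hypot(*v);f=np.array(s)+u*202.6e-3;print(f,np.hypot(*(f-[.4325,-.2825])),np.hypot(*v))
E
```

```text
[ 0.4334847  -0.28248679  0.2390258 ] [-0.64915706 -0.02067877  0.03156583 -0.46769424]
[ 0.4277775 -0.2821379] 0.0047363592537204 0.19688214989694822
[ 0.42688218 -0.28203045] 0.005637405233154929 0.1959817338084438
```

```bash
python3 -c "
from station import ctrl
print(ctrl.hand_in())"
```

```text
the job is handed in; nothing more can be done
None
```

I swung the stand's arm about 49° by its knob until it was over the model, lowered it onto the top, let go and backed off. I handed the job in at about 13 s of the 51 s allowed; no verdict was reported.

- **Press:** contact came at about 0.2425 m TCP height, matching the model top I measured at 0.149 m. From there I pressed in about 5.5 mm. The vertical force rose from 7.1 N to about 10 to 10.7 N, so the plunger holds with roughly 3 N.
- **Position:** after release, the knob's triangulated position puts the foot about 5 mm from the middle of the model's top (limit 14 mm). That offset runs along the arm, and the stand's geometry does not let it be trimmed.
- **Release:** the knob stayed where I let go of it, and the last pictures show the tip still on the top. Nothing is in contact with the robot.
- **Other objects:** the bottle, can and block look unmoved in the top picture. I did not re-measure them, but the robot never went near them.

**Disagreements:** the images and the fitted swing arc differed by 1 to 6 mm on the stand's position. The side camera placed the pedestal's foot about 10 mm off in y from the model's top; I trusted the top camera and the model's own corners instead. Early in the swing the sideways force reached about 13 N, until I corrected the arc.

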